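# Take off the spice grinder's left-handed burr nut

## Robot

A 6-joint arm with a two-finger parallel gripper is mounted at the origin on the work surface. World frame = base frame: x ahead of the robot, y to its left, z up, the work surface at z = 0. Lengths are in m, angles in degrees, forces in N, time in s.
With the tool pointing down it reaches from about 0.3 to 0.825 m from the base axis. Payload 5.4 kg.
Tool frame: the origin (TCP) lies at the very end of the fingers, on their centre line; the grasp point (between the pads) lies 19 mm behind it; z points along the fingers, y is the direction in which the jaws open and shut (so a half turn about z gives the same grasp; the last joint's range is limited). The gripper opens to 92 mm and grips with 3 to 60 N. Pads are 20 mm wide; open, the fingers measure 128 mm over their backs; the gripper's body (75 mm by 189 mm) begins 69 mm behind the grasp point.
Start: joints at [-12.038, 9.076, 91.501, -0, 79.423, -12.038], TCP at [0.575, -0, 0.215] pointing down, gripper open.
Joint ranges: [-166.64, 166.64], [-54.1, 131.32], [10.49, 154.53], [-73.88, 253.88], [9.74, 151.15], [-171.62, 171.62]. Speed limits (degrees/s): [147.25, 147.25, 180, 180, 180, 180].

## Interface

Orientations are given as [roll, pitch, yaw] about the fixed x, y, z axes, in that order (R = Rz(yaw) Ry(pitch) Rx(roll)).
In Python, from station import r, cams, order, spot_in, cut_out, tip_of gives the robot as it stands.
- The arm moves only by the tool servo_tool, never from a script. Its argument "steps" is a list of rows, each an object with "translation": the shift along the tool's x, y, z in mm, a list of three; "rot": the turn, a rotation vector about the tool's x, y, z in rad, a list of three; "jaw": the closure, from -1 (fully open) to 1 (shut). A call has 1 to 12 rows; each row is the pose to reach, as a shift and turn from the pose commanded when the call began, along the tool's axes at that moment; what a row does not reach only later rows make up. A row lasts 1/8 s, in which the tool goes at most 62.5 mm and 10.7 degrees, less where a joint would pass 70% of its speed; a pose out of reach is approached as far as the arm can. A call with a gripper value outside its range is refused whole. The fingers move at their own pace and stop on an object; "newtons" is the grip in N (left out, the last holds). Time passes only in rows, so rows that repeat a pose let the fingers close. It gives the time, the measured TCP pose, the force and the opening at its end, in the units of the state.
- r.sense(): the state, without advancing time (a new reading comes with each control period).
- cams.capture(name): name is "scene" or "side" or "wrist"; returns the picture (384x512x3 uint8, blue, green, red); there is no depth.
- cams.get_calibration(name): a dict with "camera_matrix" (3x3 intrinsics, pixels), "extrinsics" (4x4, takes a point from camera to world coordinates). Camera axes: x right, y up, looking along -z (the intrinsics and any distortion apply to the point x, -y, -z); pixel columns grow to the right and rows downward; lengths in m; the calibration is good to about 2 mm. A picture is of the moment at which its call begins: read the wrist's pose just before it. get_calibration takes no time and is no camera call; for the wrist camera it gives the pose at the moment of the call.
- order.sign_off(): hands the job in, once; it reports no verdict.
Trained networks look in the newest picture that a camera, given by its name, has taken for a name from the list of things; names that differ only in an ending like _2 or _b are one class to them, and where a whole thing is asked for, a point or a joint stands for the part that bears it (a point fixed in the world has none). Each returns a list of dicts, best first, with "confidence" (0 to 1); they miss things now and then, are a little off and sometimes report something else, mostly with a low value. They report only what shows in the picture. A call takes as long as a camera call.
- spot_in(target, camera): "xyz" ([x, y, z] in m, in world coordinates, good to about 4 mm: the middle of the surface that is visible of it).
- cut_out(target, camera): "mask" (384x512 bool, what is visible of it).
- tip_of(target, camera): "xyz" ([x, y, z] in m, in world coordinates, good to about 4 mm: a listed point, or the origin of a listed thing).
The state is a dict: "clock": time; "joints": joint angles; "dq": joint speeds; "effort": joint torques, N m; "tcp_pos": TCP position; "eef_rot": TCP orientation; "contact_force": force on the tool from outside, world axes, zero at the start; "wrist_torque": the same for the moment, N m; "finger_gap": finger opening in m.
Only numpy, scipy, OpenCV 4.12 (cv2) and the standard library are available. Lean on these libraries where they do the work, as an engineer would, in place of code of your own. Each camera call takes 0.05 s, during which the arm holds its last target.

## Task

The green spice grinder is due for a clean: unscrew its brass burr nut, which has a reverse (left-hand) thread, so it comes undone clockwise as seen from above; about a quarter turn frees it. Then lift it straight off and set it down upright in the blue dish, without dropping it. Leave the steel nut on the grey coffee grinder alone.

Things in the scene. Friction and masses are not known exactly. Their poses are not given: they have to be found in the camera images.
- spice_nut: Brass wing nut on the green grinder, 0.16 kg. Origin: centre of its underside; z up, the thread axis; x along the wing. Hub 36 mm across, 14 mm high; on it an upright wing 40 mm long (x), 12 mm thick (y), from 14 to 46 mm above the origin: pinch it across the 12 mm. At the foot two lugs reach along +x and -x to 30 mm from the axis, 14 mm wide, 5 mm high. Turns easily, without rising.
- spice_grinder: Green round grinder, fixed, 126 mm across. Origin: centre of underside; z up; -x to its black chute; the tight nut's wing lies 60 deg counter-clockwise (from above) of x, within 2. The nut stands on the deck 130 mm up in a dark collar 76 mm across, 12.5 high; two tabs hold its lugs down. Counter-clockwise a stop blocks it; 50 to 115 deg clockwise of tight (85 best) it lifts straight out.
- dish: Loose round shallow blue ceramic dish, 148 mm across the rim, 16 mm high, about 0.5 kg. Origin: centre of its underside; z up. Flat inner floor about 124 mm across, 5 mm above the origin.
- coffee_nut: Steel wing nut of the same shape and size as the brass one, on the equal but grey coffee grinder. Origin: centre of its underside; z up; x along the wing. To be left alone.

How it is judged:
By the outcome, as a careful person would: the job done as asked, in the order asked, and still so for the second after the job is handed in, with the robot touching nothing.
It also fails if it takes over 40 s, if anything falls off the work surface, if the arm or the gripper's body presses on something with over 40 N, if the wrist force passes 120 N, or if a joint passes its speed limit or range.

## Working session

There is one attempt and no reset: what is moved stays moved. The work goes in short steps, Python scripts to look and compute and a tool call to move; the robot and the scene stay as the last step left them, time stands still between calls to the robot, and variables do not carry over. Pictures are saved under pics/ and viewed, and the job is handed in when it is done.

Besides the shell and the picture viewer there is one more tool, called after "Request:" by a JSON object that holds its "fn" and its "kwargs", one argument or row to a line. servo_tool: Moves the arm, as the interface text tells. Its arguments: {"type":"object","properties":{"steps":{"type":"array","items":{"type":"object","properties":{"translation":{"type":"array","items":{"type":"number"}},"rot":{"type":"array","items":{"type":"number"}},"jaw":{"type":"number"}}}},"newtons":{"type":"number"}},"required":["steps"]}

```bash
mkdir -p pics; ls
python3 - <<'E'
from station import r,cams,order,spot_in,cut_out,tip_of
import cv2,numpy as np
np.set_printoptions(precision=4,suppress=True)
s=r.sense();print(s['clock'],s['tcp_pos'],s['eef_rot'],s['finger_gap'])
for c in ['scene','side']:
    im=cams.capture(c);cv2.imwrite(f'pics/{c}0.png',im)
    k=cams.get_calibration(c);print(c,np.array(k['camera_matrix']),np.array(k['extrinsics']),k.keys())
    for t in ['spice_nut','spice_grinder','dish','coffee_nut']:
        print(c,t,[(np.round(d['xyz'],4),round(d['confidence'],2)) for d in tip_of(t,c)][:3])
im=cams.capture('wrist');cv2.imwrite('pics/wrist0.png',im)
print(r.sense()['clock'])
E
```

```text
pics
0.0 [0.5744 0.0001 0.2136] [-179.8938   -0.0217   90.0009] 0.09222750387994892
scene [[425.7175   0.     259.0855]
 [  0.     425.7175 199.0288]
 [  0.       0.       1.    ]] [[ 0.6618 -0.6284  0.4089  0.8496]
 [ 0.7496  0.5441 -0.377  -0.312 ]
 [ 0.0144  0.5559  0.8311  0.7727]
 [ 0.      0.      0.      1.    ]] dict_keys(['camera_matrix', 'extrinsics'])
scene spice_nut [(array([0.5633, 0.2125, 0.127 ]), 0.81)]
scene spice_grinder [(array([0.5652, 0.2113, 0.1304]), 0.74), (array([ 0.567 ,  0.2152, -0.0018]), 0.64)]
scene dish [(array([ 0.4778,  0.0064, -0.0008]), 0.82)]
scene coffee_nut [(array([ 0.5988, -0.2018,  0.1295]), 0.56)]
side [[387.6849   0.     258.6916]
 [  0.     387.6849 190.0238]
 [  0.       0.       1.    ]] [[-0.9351  0.1772 -0.3069  0.2833]
 [-0.3542 -0.4374  0.8266  0.6701]
 [ 0.0123  0.8816  0.4718  0.4945]
 [ 0.      0.      0.      1.    ]] dict_keys(['camera_matrix', 'extrinsics'])
side spice_nut [(array([0.5667, 0.2185, 0.1314]), 0.78)]
side spice_grinder [(array([0.569 , 0.2177, 0.0002]), 0.75)]
side dish [(array([ 0.4783,  0.0027, -0.0028]), 0.96), (array([ 0.5962, -0.2055,  0.1305]), 0.52)]
side coffee_nut [(array([ 0.5944, -0.2061,  0.1274]), 0.4), (array([ 0.476 ,  0.0049, -0.0014]), 0.16)]
0.55
```

View pics/scene0.png

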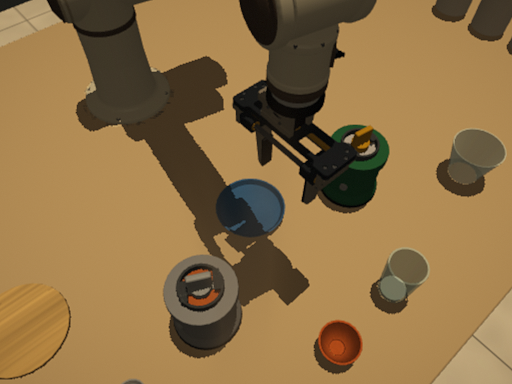

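View pics/side0.png

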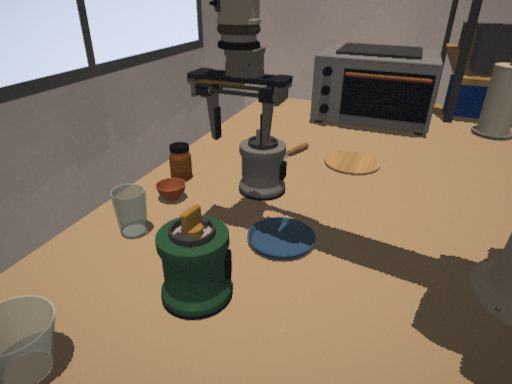

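View pics/wrist0.png

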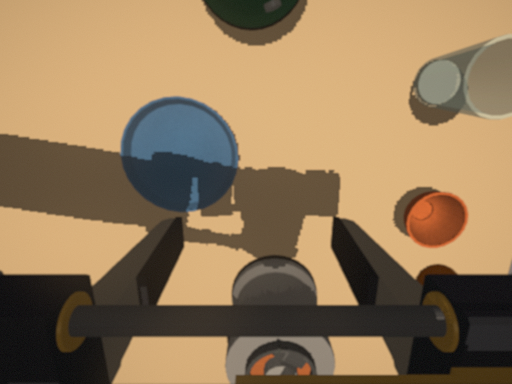

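The green grinder is in the scene view at (352,165), with its brass wing at (362,138). The dish is at (250,207) and the grey grinder at (200,300). I'll move up and over for a close wrist view.

Request:
{"fn": "servo_tool", "kwargs": {
  "steps": [
    {"translation": [0,0,-30],"rot": [0,0,0],"jaw": -1},
    {"translation": [30,0,-60],"rot": [0,0,0],"jaw": -1},
    {"translation": [70,-3,-75],"rot": [0,0,0],"jaw": -1},
    {"translation": [110,-7,-75],"rot": [0,0,0],"jaw": -1},
    {"translation": [130,-7,-75],"rot": [0,0,0],"jaw": -1},
    {"translation": [130,-7,-75],"rot": [0,0,0],"jaw": -1},
    {"translation": [130,-7,-75],"rot": [0,0,0],"jaw": -1}
  ]
}}

```text
clock: 1.42
tcp_pos: [0.5681, 0.1288, 0.2892]
eef_rot: [-180.0, 0.0, 89.9]
contact_force: [0.8, -0.7, -0.1]
finger_gap: 0.0919
```

```bash
cat > h.py <<'E'
from station import r,cams,order,spot_in,cut_out,tip_of
import cv2,numpy as np
np.set_printoptions(precision=4,suppress=True)
def ray(px,c):
    k=cams.get_calibration(c);K=np.array(k['camera_matrix']);T=np.array(k['extrinsics'])
    d=np.linalg.inv(K)@[px[0],px[1],1];d=T[:3,:3]@[d[0],-d[1],-d[2]]
    return T[:3,3],d
def onz(px,c,z):
    o,d=ray(px,c);return o+d*(z-o[2])/d[2]
def proj(p,c):
    k=cams.get_calibration(c);K=np.array(k['camera_matrix']);T=np.array(k['extrinsics'])
    q=T[:3,:3].T@(np.array(p)-T[:3,3]);u=K@[q[0],-q[1],-q[2]];return u[:2]/u[2]
def st():
    s=r.sense();print(s['clock'],s['tcp_pos'],s['eef_rot'],s['contact_force'],s['finger_gap'],s['joints']);return s
E
python3 - <<'E'
from h import *
st()
im=cams.capture('wrist');cv2.imwrite('pics/wrist1.png',im)
print(cams.get_calibration('wrist'))
for t in ['spice_nut','spice_grinder','dish']:
    print(t,[(np.round(d['xyz'],4),round(d['confidence'],2)) for d in tip_of(t,'wrist')][:3])
for d in cut_out('spice_nut','wrist')[:2]:
    m=d['mask'];print(d['confidence'],m.sum(),cv2.minAreaRect(np.argwhere(m)[:,::-1].astype(np.float32)))
    o=im.copy();o[m]=(255,0,255);cv2.imwrite('pics/m1.png',o)
E
```

```text
1.425 [0.5681 0.1288 0.2892] [-179.9617    0.0386   89.9484] [ 0.7937 -0.7326 -0.1106] 0.09190362585572079 [ 0.9214  7.9854 84.3347 -0.0379 87.7188  0.9745]
{'camera_matrix': array([[300.937 ,   0.    , 256.9816],
       [  0.    , 300.937 , 184.2491],
       [  0.    ,   0.    ,   1.    ]]), 'extrinsics': array([[ 1.    ,  0.0003,  0.0004,  0.5688],
       [-0.0004,  0.9569,  0.2903,  0.2114],
       [-0.0003, -0.2903,  0.9569,  0.4598],
       [ 0.    ,  0.    ,  0.    ,  1.    ]])}
spice_nut [(array([0.5688, 0.216 , 0.1283]), 0.82)]
spice_grinder [(array([ 0.5702,  0.2133, -0.0034]), 0.78)]
dish [(array([ 0.4786,  0.007 , -0.0007]), 0.74)]
0.56 1150 ((256.972412109375, 88.5248794555664), (36.12409210205078, 39.39459228515625), 48.01278305053711)
```

View pics/wrist1.png

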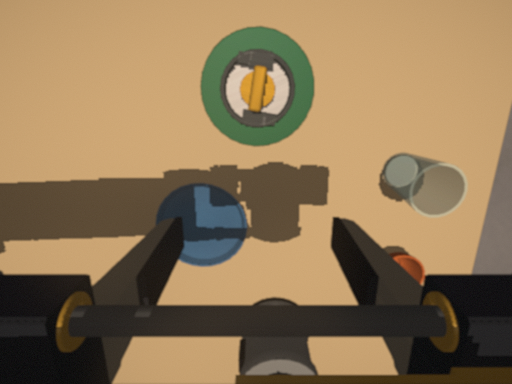

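The brass wing sits at about (258,88) and runs nearly vertically, from (262,66) to (256,111). I'll zoom in to measure its direction.

Run:
```python
from h import *
im=cv2.imread('pics/wrist1.png')
c=im[20:155,190:325];cv2.imwrite('pics/z1.png',cv2.resize(c,None,fx=4.4,fy=4.4,interpolation=cv2.INTER_CUBIC))
# circle centre of green top & collar
hsv=cv2.cvtColor(im,cv2.COLOR_BGR2HSV)
g=cv2.inRange(hsv,(60,90,30),(90,255,255));g[160:]=0
pts=np.argwhere(g)[:,::-1].astype(np.float32)
h=cv2.convexHull(pts);print('green',cv2.fitEllipse(h))
o=cv2.inRange(hsv,(8,180,90),(30,255,255));o[150:]=0;o[:,:220]=0;o[:,300:]=0
print(o.sum()/255)
for y in range(55,120,3):
    x=np.where(o[y])[0]
    if len(x):print(y,x.min(),x.max(),im[y,x[len(x)//2]])
```

```text
green ((257.45965576171875, 86.17316436767578), (108.97599792480469, 114.2806396484375), 6.6489129066467285)
992.0
67 255 264 [ 46 136 190]
70 255 265 [ 51 153 214]
73 252 265 [ 50 151 212]
76 247 267 [ 52 151 211]
79 244 270 [ 50 151 211]
82 243 271 [ 52 151 212]
85 242 272 [ 49 152 212]
88 241 273 [ 54 152 213]
91 242 273 [ 52 151 210]
94 242 272 [ 51 150 210]
97 243 271 [ 52 148 208]
100 245 270 [ 50 145 201]
103 249 267 [ 47 138 194]
106 250 260 [ 49 145 201]
109 251 259 [ 43 127 175]
```

View pics/z1.png

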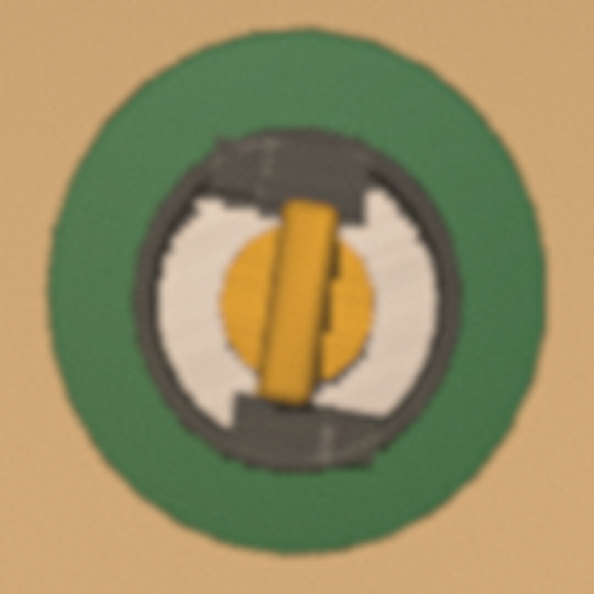

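Run:
```python
from h import *
P=[(190+a/4.4,20+b/4.4) for a,b in [(287,202),(336,205),(308,405),(260,402)]]
W=np.array([onz(p,'wrist',.176) for p in P]);print(W)
c=W.mean(0);d=(W[0]+W[1]-W[2]-W[3])/2
print(c,np.linalg.norm(d),np.degrees(np.arctan2(d[1],d[0])))
print('edges',[np.degrees(np.arctan2(*(W[i]-W[j])[[1,0]])) for i,j in((0,3),(1,2))])
print('green ctr',onz((257.46,86.17),'wrist',.13),onz((257.46,86.17),'wrist',.142))
cz=[onz((190+a/4.4,20+b/4.4),'wrist',.1425) for a,b in [(135,300),(461,300),(298,128),(298,472)]];print(np.array(cz))
```

```text
[[0.5672 0.2347 0.176 ]
 [0.577  0.2341 0.176 ]
 [0.5715 0.195  0.176 ]
 [0.5615 0.1957 0.176 ]]
[0.5693 0.2149 0.176 ] 0.03942947400174172 81.8159721353193
edges [np.float64(81.66253906362194), np.float64(81.96933014999307)]
green ctr [0.5693 0.2186 0.13  ] [0.5693 0.2184 0.142 ]
[[0.5323 0.2165 0.1425]
 [0.6068 0.2164 0.1425]
 [0.5695 0.2526 0.1425]
 [0.5695 0.1776 0.1425]]
```

Request:
{"fn": "servo_tool", "kwargs": {
  "steps": [
    {"translation": [30,0,0],"rot": [0,0,0.05],"jaw": -1},
    {"translation": [65,1,10],"rot": [0,0,0.1],"jaw": -1},
    {"translation": [86,1,40],"rot": [0,0,0.142],"jaw": -1},
    {"translation": [86,1,70],"rot": [0,0,0.142],"jaw": -1},
    {"translation": [86,1,95],"rot": [0,0,0.142],"jaw": -1},
    {"translation": [86,1,115],"rot": [0,0,0.142],"jaw": -1},
    {"translation": [86,1,130],"rot": [0,0,0.142],"jaw": -1},
    {"translation": [86,1,140],"rot": [0,0,0.142],"jaw": -1},
    {"translation": [86,1,140],"rot": [0,0,0.142],"jaw": -1},
    {"translation": [86,1,140],"rot": [0,0,0.142],"jaw": -1}
  ]
}}

```text
clock: 2.92
tcp_pos: [0.5696, 0.2161, 0.1505]
eef_rot: [179.9, -0.0, 81.9]
contact_force: [-0.1, -0.2, 1.3]
finger_gap: 0.0923
```

Run:
```python
from h import *
st()
for c in ['wrist','scene','side']:
    cv2.imwrite(f'pics/{c}2.png',cams.capture(c))
a=cv2.imread('pics/side2.png')[160:320,110:270];b=cv2.imread('pics/scene2.png')[70:230,290:450]
cv2.imwrite('pics/c2.png',cv2.resize(np.hstack([a,b]),None,fx=2.5,fy=2.5))
```

```text
2.925 [0.5696 0.2161 0.1505] [179.9126  -0.0302  81.8623] [-0.0975 -0.2041  1.3422] 0.09228128952287876 [ 9.4233 17.0404 89.5737  0.0026 73.2934 17.5603]
```

View pics/c2.png

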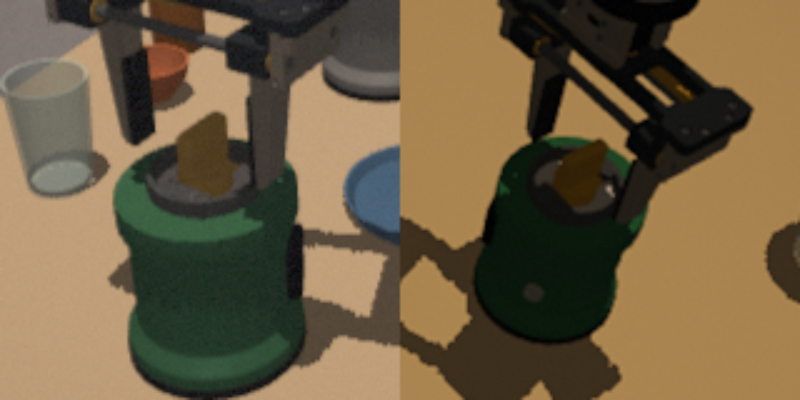

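View pics/wrist2.png

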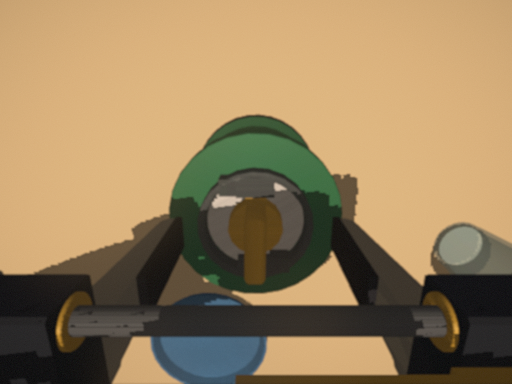

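The wing is centred between the open fingers and aligned with them (wrist view, around (256,240)). Now to close.

Request:
{"fn": "servo_tool", "kwargs": {
  "steps": [
    {"translation": [0,0,1],"rot": [0,0,0],"jaw": 1},
    {"translation": [0,0,1],"rot": [0,0,0],"jaw": 1},
    {"translation": [0,0,1],"rot": [0,0,0],"jaw": 1},
    {"translation": [0,0,1],"rot": [0,0,0],"jaw": 1},
    {"translation": [0,0,1],"rot": [0,0,0],"jaw": 1},
    {"translation": [0,0,1],"rot": [0,0,0],"jaw": 1},
    {"translation": [0,0,1],"rot": [0,0,0],"jaw": 1},
    {"translation": [0,0,1],"rot": [0,0,0],"jaw": 1}
  ],
  "newtons": 25
}}

```text
clock: 4.08
tcp_pos: [0.569, 0.216, 0.1486]
eef_rot: [180.0, -0.0, 81.9]
contact_force: [0.6, -0.1, 0.4]
finger_gap: 0.0141
```

Run:
```python
from h import *
s=st();print(s['wrist_torque'])
```

```text
4.075 [0.569  0.216  0.1486] [179.9995  -0.0001  81.8645] [ 0.6157 -0.075   0.4491] 0.014117063786859143 [ 9.4241 17.1321 89.6897 -0.     73.1777 17.5597]
[ 0.0247  0.0134 -0.0434]
```

Request:
{"fn": "servo_tool", "kwargs": {
  "steps": [
    {"translation": [0,0,0],"rot": [0,0,0],"jaw": 1},
    {"translation": [0,0,0],"rot": [0,0,0],"jaw": 1},
    {"translation": [0,0,0],"rot": [0,0,0.05],"jaw": 1},
    {"translation": [0,0,0],"rot": [0,0,0.12],"jaw": 1},
    {"translation": [0,0,0],"rot": [0,0,0.2],"jaw": 1},
    {"translation": [0,0,0],"rot": [0,0,0.2],"jaw": 1}
  ]
}}

```text
clock: 4.82
tcp_pos: [0.569, 0.216, 0.1486]
eef_rot: [180.0, -0.0, 70.5]
contact_force: [0.3, -0.6, 0.3]
finger_gap: 0.0118
```

Run:
```python
from h import *
s=st();print(s['wrist_torque'])
```

```text
4.825 [0.569  0.216  0.1486] [179.9972  -0.002   70.4534] [ 0.3014 -0.6411  0.3489] 0.011826164312808758 [ 9.4255 17.1356 89.6886  0.0004 73.1723 28.972 ]
[ 0.0377 -0.0037 -0.0234]
```

Request:
{"fn": "servo_tool", "kwargs": {
  "steps": [
    {"translation": [0,0,0],"rot": [0,0,0.1],"jaw": 1},
    {"translation": [0,0,0],"rot": [0,0,0.23],"jaw": 1},
    {"translation": [0,0,0],"rot": [0,0,0.36],"jaw": 1},
    {"translation": [0,0,0],"rot": [0,0,0.5],"jaw": 1},
    {"translation": [0,0,0],"rot": [0,0,0.64],"jaw": 1},
    {"translation": [0,0,0],"rot": [0,0,0.78],"jaw": 1},
    {"translation": [0,0,0],"rot": [0,0,0.92],"jaw": 1},
    {"translation": [0,0,0],"rot": [0,0,1.06],"jaw": 1},
    {"translation": [0,0,0],"rot": [0,0,1.18],"jaw": 1},
    {"translation": [0,0,0],"rot": [0,0,1.28],"jaw": 1},
    {"translation": [0,0,0],"rot": [0,0,1.28],"jaw": 1},
    {"translation": [0,0,0],"rot": [0,0,1.28],"jaw": 1}
  ]
}}

```text
clock: 6.32
tcp_pos: [0.569, 0.216, 0.1486]
eef_rot: [180.0, -0.0, -2.8]
contact_force: [-0.2, 0.1, 0.1]
finger_gap: 0.0115
```

Run:
```python
from h import *
s=st();print(s['wrist_torque'])
for c in ['wrist','side']:
    cv2.imwrite(f'pics/{c}3.png',cams.capture(c))
a=cv2.imread('pics/side3.png')[160:320,110:270];b=cv2.imread('pics/wrist3.png')[140:300,176:336]
cv2.imwrite('pics/c3.png',cv2.resize(np.hstack([a,b]),None,fx=2.5,fy=2.5))
```

```text
6.325 [0.569  0.216  0.1486] [179.9995  -0.0012  -2.803 ] [-0.2243  0.1413  0.0971] 0.011500313210393237 [  9.4233  17.1325  89.6895  -0.0008  73.177  102.2265]
[0.0051 0.0965 0.0688]
```

View pics/c3.png

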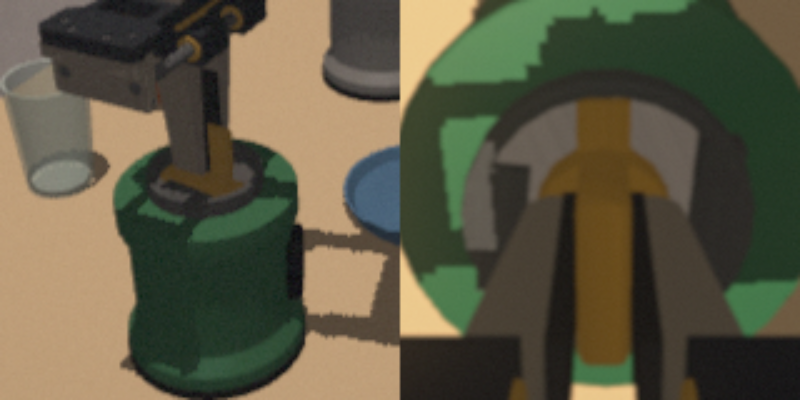

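The nut has turned with the gripper. Its lug now shows free of the tabs in the open sector, so I'll lift.

Request:
{"fn": "servo_tool", "kwargs": {
  "steps": [
    {"translation": [0,0,-2],"rot": [0,0,0],"jaw": 1},
    {"translation": [0,0,-5],"rot": [0,0,0],"jaw": 1},
    {"translation": [0,0,-9],"rot": [0,0,0],"jaw": 1},
    {"translation": [0,0,-14],"rot": [0,0,0],"jaw": 1}
  ],
  "newtons": 30
}}

```text
clock: 6.92
tcp_pos: [0.569, 0.216, 0.1629]
eef_rot: [180.0, 0.0, -2.9]
contact_force: [0.0, -0.5, -2.0]
finger_gap: 0.0118
```

Request:
{"fn": "servo_tool", "kwargs": {
  "steps": [
    {"translation": [0,0,-10],"rot": [0,0,0],"jaw": 1},
    {"translation": [0,0,-25],"rot": [0,0,0],"jaw": 1},
    {"translation": [0,0,-45],"rot": [0,0,0],"jaw": 1},
    {"translation": [0,0,-60],"rot": [0,0,0],"jaw": 1},
    {"translation": [0,0,-60],"rot": [0,0,0],"jaw": 1}
  ]
}}

```text
clock: 7.55
tcp_pos: [0.5701, 0.2162, 0.225]
eef_rot: [-179.9, -0.2, -2.9]
contact_force: [0.4, -1.1, -2.1]
finger_gap: 0.0117
```

Run:
```python
from h import *
s=st();print(s['wrist_torque'])
for c in ['scene','side','wrist']:
    cv2.imwrite(f'pics/{c}4.png',cams.capture(c))
    print([(np.round(d['xyz'],4),round(d['confidence'],2)) for d in tip_of('dish',c)][:2],[(np.round(d['xyz'],4),round(d['confidence'],2)) for d in tip_of('spice_nut',c)][:2])
a=cv2.imread('pics/side4.png');b=cv2.imread('pics/scene4.png')
cv2.imwrite('pics/c4.png',cv2.resize(np.hstack([a[80:320,90:350],b[30:270,190:450]]),None,fx=1.5,fy=1.5))
```

```text
7.55 [0.5701 0.2162 0.225 ] [-179.9491   -0.2245   -2.932 ] [ 0.3554 -1.0938 -2.1429] 0.011672305612956124 [  9.4262  13.5992  85.1164   0.0017  81.0543 102.3578]
[0.0207 0.0629 0.0074]
[(array([ 0.4808,  0.0028, -0.0002]), 0.61)] [(array([0.5646, 0.2126, 0.2039]), 0.53)]
[(array([0.4762, 0.0003, 0.0012]), 0.72)] [(array([0.5722, 0.2174, 0.2086]), 0.62)]
[(array([0.4774, 0.0091, 0.0006]), 0.89)] [(array([0.5652, 0.2177, 0.2025]), 0.84)]
```

View pics/c4.png

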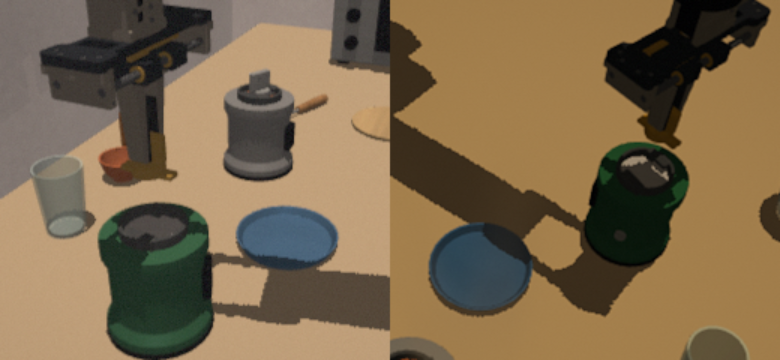

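The nut is held upright at 0.206 m, and the grinder's collar is empty. The networks agree the dish centre is near (0.478, 0.005), so I'll carry the nut there.

Request:
{"fn": "servo_tool", "kwargs": {
  "steps": [
    {"translation": [-6,15,0],"rot": [0,0,0],"jaw": 1},
    {"translation": [-17,45,0],"rot": [0,0,0],"jaw": 1},
    {"translation": [-30,80,0],"rot": [0,0,0],"jaw": 1},
    {"translation": [-44,118,0],"rot": [0,0,0],"jaw": 1},
    {"translation": [-57,152,0],"rot": [0,0,10],"jaw": 1},
    {"translation": [-69,184,20],"rot": [0,0,0],"jaw": 1},
    {"translation": [-77,206,45],"rot": [0,0,0],"jaw": 1},
    {"translation": [-80,215,75],"rot": [0,0,0],"jaw": 1},
    {"translation": [-80,215,105],"rot": [0,0,0],"jaw": 1},
    {"translation": [-80,215,130],"rot": [0,0,0],"jaw": 1},
    {"translation": [-80,215,145],"rot": [0,0,0],"jaw": 1},
    {"translation": [-80,215,145],"rot": [0,0,0],"jaw": 1}
  ]
}}

```text
clock: 9.5
tcp_pos: [0.4771, 0.0053, 0.0769]
eef_rot: [-180.0, 0.1, -2.9]
contact_force: [-0.4, -0.0, -1.3]
finger_gap: 0.0116
```

Row 5 contained a slip: I typed 10 rad of rotation, which turned the tool by at most one row's worth before it came back. I'll check that the grip is intact.

Run:
```python
from h import *
s=st();print(s['wrist_torque'])
for c in ['scene','side','wrist']:
    cv2.imwrite(f'pics/{c}5.png',cams.capture(c))
    print([(np.round(d['xyz'],4),round(d['confidence'],2)) for d in tip_of('dish',c)][:2],[(np.round(d['xyz'],4),round(d['confidence'],2)) for d in tip_of('spice_nut',c)][:2])
a=cv2.imread('pics/side5.png');b=cv2.imread('pics/scene5.png');w=cv2.imread('pics/wrist5.png')
cv2.imwrite('pics/c5.png',cv2.resize(np.hstack([a[140:300,190:350],b[120:280,170:330],w[150:310,176:336]]),None,fx=1.66,fy=1.66))
```

```text
9.5 [0.4771 0.0053 0.0769] [-179.9848    0.1147   -2.948 ] [-0.3536 -0.0171 -1.3129] 0.011628663551808669 [-13.9166   3.7652 113.982   -0.0078  62.3682  79.035 ]
[ 0.0948  0.1153 -0.009 ]
[(array([ 0.4797,  0.0049, -0.0002]), 0.56)] [(array([0.4714, 0.0005, 0.0582]), 0.68)]
[(array([ 0.4804,  0.005 , -0.0006]), 0.88)] [(array([0.4781, 0.0089, 0.0631]), 0.8)]
[(array([ 0.4779,  0.0086, -0.0028]), 0.74)] [(array([0.48  , 0.0041, 0.0602]), 0.89)]
```

View pics/c5.png

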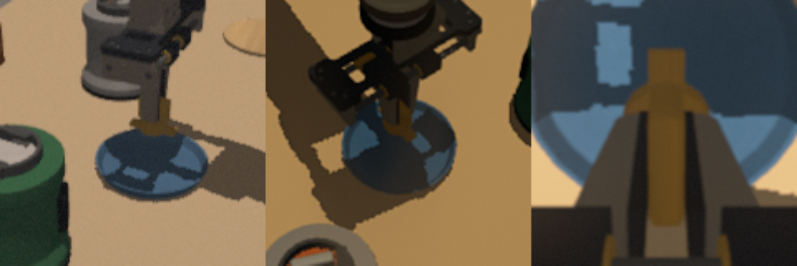

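The nut is still held upright above the middle of the dish. Lowering it to just above the floor.

Request:
{"fn": "servo_tool", "kwargs": {
  "steps": [
    {"translation": [1,0,10],"rot": [0,0,0],"jaw": 1},
    {"translation": [1,0,24],"rot": [0,0,0],"jaw": 1},
    {"translation": [1,0,37],"rot": [0,0,0],"jaw": 1},
    {"translation": [1,0,45],"rot": [0,0,0],"jaw": 1},
    {"translation": [1,0,49],"rot": [0,0,0],"jaw": 1},
    {"translation": [1,0,50],"rot": [0,0,0],"jaw": 1},
    {"translation": [1,0,50],"rot": [0,0,0],"jaw": 1}
  ]
}}

```text
clock: 10.82
tcp_pos: [0.4794, 0.0052, 0.0279]
eef_rot: [180.0, -0.0, -2.9]
contact_force: [-0.5, -0.3, -1.5]
finger_gap: 0.0115
```

Request:
{"fn": "servo_tool", "kwargs": {
  "steps": [
    {"translation": [0,0,0.5],"rot": [0,0,0],"jaw": 1},
    {"translation": [0,0,1],"rot": [0,0,0],"jaw": 1},
    {"translation": [0,0,1],"rot": [0,0,0],"jaw": 1}
  ]
}}

```text
clock: 11.2
tcp_pos: [0.4791, 0.0053, 0.0267]
eef_rot: [180.0, -0.0, -2.9]
contact_force: [-0.8, 1.1, -1.1]
finger_gap: 0.0115
```

Request:
{"fn": "servo_tool", "kwargs": {
  "steps": [
    {"translation": [0,0,0.5],"rot": [0,0,0],"jaw": 1},
    {"translation": [0,0,1],"rot": [0,0,0],"jaw": 1},
    {"translation": [0,0,1],"rot": [0,0,0],"jaw": 1}
  ]
}}

```text
clock: 11.58
tcp_pos: [0.479, 0.0053, 0.0255]
eef_rot: [-180.0, 0.0, -2.9]
contact_force: [0.1, 0.1, -1.3]
finger_gap: 0.012
```

Request:
{"fn": "servo_tool", "kwargs": {
  "steps": [
    {"translation": [0,0,0.5],"rot": [0,0,0],"jaw": 1},
    {"translation": [0,0,1],"rot": [0,0,0],"jaw": 1},
    {"translation": [0,0,1],"rot": [0,0,0],"jaw": 1}
  ]
}}

```text
clock: 11.95
tcp_pos: [0.479, 0.0053, 0.0245]
eef_rot: [180.0, 0.0, -2.9]
contact_force: [0.3, 0.8, -1.2]
finger_gap: 0.0117
```

Request:
{"fn": "servo_tool", "kwargs": {
  "steps": [
    {"translation": [0,0,0.5],"rot": [0,0,0],"jaw": 1},
    {"translation": [0,0,0.5],"rot": [0,0,0],"jaw": 1}
  ]
}}

```text
clock: 12.2
tcp_pos: [0.4791, 0.0053, 0.0241]
eef_rot: [-180.0, 0.0, -2.9]
contact_force: [-0.0, -0.4, -1.3]
finger_gap: 0.0118
```

Request:
{"fn": "servo_tool", "kwargs": {
  "steps": [
    {"translation": [0,0,0.5],"rot": [0,0,0],"jaw": 1},
    {"translation": [0,0,0.5],"rot": [0,0,0],"jaw": 1}
  ]
}}

```text
clock: 12.45
tcp_pos: [0.4791, 0.0053, 0.0236]
eef_rot: [-180.0, 0.0, -2.9]
contact_force: [-0.1, -0.5, -1.4]
finger_gap: 0.0117
```

Request:
{"fn": "servo_tool", "kwargs": {
  "steps": [
    {"translation": [0,0,0.5],"rot": [0,0,0],"jaw": 1},
    {"translation": [0,0,0.5],"rot": [0,0,0],"jaw": 1}
  ]
}}

```text
clock: 12.7
tcp_pos: [0.4791, 0.0053, 0.0236]
eef_rot: [180.0, 0.0, -2.9]
contact_force: [-2.9, 0.9, 5.4]
finger_gap: 0.012
```

Contact: the force rose about 7 N at TCP z = 0.0236, exactly as predicted. Releasing.

Request:
{"fn": "servo_tool", "kwargs": {
  "steps": [
    {"translation": [0,0,0],"rot": [0,0,0],"jaw": 0.6},
    {"translation": [0,0,0],"rot": [0,0,0],"jaw": 0.4},
    {"translation": [0,0,0],"rot": [0,0,0],"jaw": 0.2},
    {"translation": [0,0,0],"rot": [0,0,0],"jaw": 0},
    {"translation": [0,0,0],"rot": [0,0,0],"jaw": 0},
    {"translation": [0,0,0],"rot": [0,0,0],"jaw": 0}
  ]
}}

```text
clock: 13.45
tcp_pos: [0.4791, 0.0053, 0.0231]
eef_rot: [-180.0, 0.0, -2.9]
contact_force: [-0.1, -0.1, -0.4]
finger_gap: 0.0457
```

Request:
{"fn": "servo_tool", "kwargs": {
  "steps": [
    {"translation": [0,0,-5],"rot": [0,0,0],"jaw": 0},
    {"translation": [0,0,-15],"rot": [0,0,0],"jaw": 0},
    {"translation": [0,0,-35],"rot": [0,0,0],"jaw": 0},
    {"translation": [0,0,-65],"rot": [0,0,0],"jaw": 0},
    {"translation": [0,0,-100],"rot": [0,0,0],"jaw": 0},
    {"translation": [0,0,-135],"rot": [0,0,0],"jaw": 0},
    {"translation": [0,0,-160],"rot": [0,0,0],"jaw": 0},
    {"translation": [0,0,-170],"rot": [0,0,0],"jaw": 0},
    {"translation": [0,0,-170],"rot": [0,0,0],"jaw": 0}
  ]
}}

```text
clock: 14.58
tcp_pos: [0.4793, 0.0052, 0.1935]
eef_rot: [180.0, -0.1, -2.9]
contact_force: [-0.2, 0.5, -1.2]
finger_gap: 0.046
```

Run:
```python
from h import *
s=st()
for c in ['scene','side','wrist']:
    cv2.imwrite(f'pics/{c}6.png',cams.capture(c))
    print([(np.round(d['xyz'],4),round(d['confidence'],2)) for d in tip_of('dish',c)][:2],[(np.round(d['xyz'],4),round(d['confidence'],2)) for d in tip_of('spice_nut',c)][:2])
a=cv2.imread('pics/side6.png');b=cv2.imread('pics/scene6.png');w=cv2.imread('pics/wrist6.png')
cv2.imwrite('pics/c6.png',np.vstack([np.hstack([cv2.resize(a[140:300,190:390],(400,320)),cv2.resize(b[120:280,170:370],(400,320))]),cv2.resize(w,(800,600))[260:520]]))
```

```text
14.575 [0.4793 0.0052 0.1935] [179.99    -0.0639  -2.937 ] [-0.1682  0.5271 -1.2226] 0.04596522082184215 [-13.8596  -4.4718 107.8945   0.0023  76.5127  79.0769]
[(array([ 0.4788,  0.0045, -0.0006]), 0.6)] [(array([0.4769, 0.0045, 0.0055]), 0.78)]
[(array([0.4764, 0.005 , 0.0002]), 0.78)] [(array([0.4783, 0.0049, 0.0074]), 0.57)]
[(array([0.4794, 0.0119, 0.0006]), 0.83)] [(array([0.4761, 0.0089, 0.007 ]), 0.98)]
```

View pics/c6.png

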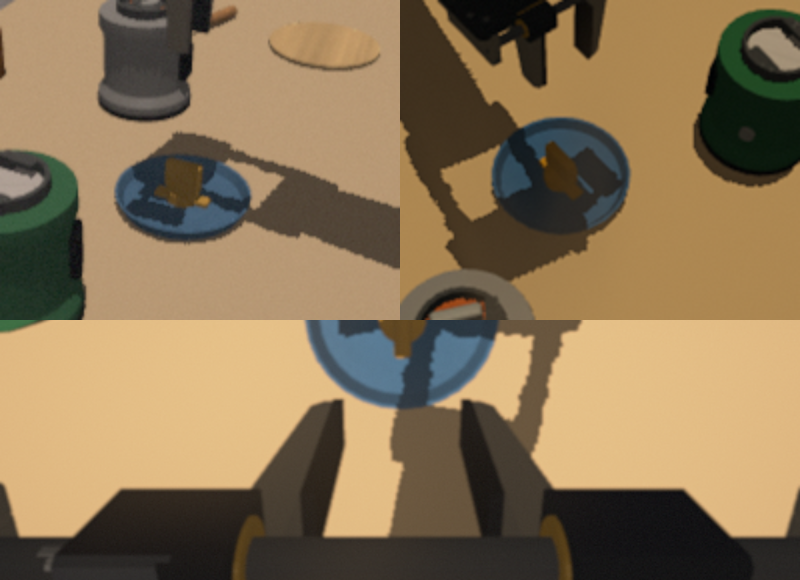

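The nut stands upright in the middle of the dish in both the side and scene views. The gripper is well clear, and the grey grinder's nut is still in place.

```bash
python3 -c "
from station import order;print(order.sign_off())"
```

```text
the job is handed in; nothing more can be done
None
```

I unscrewed the brass burr nut 85° clockwise, lifted it straight off and set it down upright in the middle of the blue dish. The job is handed in, at about 15 s of the 40 s allowed.

**Last checks:**
- **Position:** the three cameras put the nut at about (0.477, 0.006), with its underside about 6 mm above the table. The dish centre came out at about (0.478, 0.005) from the scene and side views. The wrist camera put the dish centre about 7 mm further over in y.
- **Setting down:** it was lowered until it touched the dish floor, with a force rise of about 7 N, and only then released.
- **Gripper:** it finished about 0.17 m above where it let go, touching nothing.
- **Steel nut:** I never went near it, and the last scene picture still shows it on the grey grinder.

**One slip:** while carrying the nut I typed a rotation of 10 rad in one row by mistake. The tool turned by at most 10.7° in free air and then came back. The readings and pictures afterwards showed the grip unchanged.

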